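Transfer a row of tubes to another rack in reverse order

ROBOT

A 7-joint arm with a two-finger parallel gripper is mounted at the origin on a cart in front of the work surface, level with it; the furniture and walls round the work are solid. World frame = base frame: x ahead of the robot, y to its left, z up, the work surface at z = 0. Lengths are in m, angles in rad, forces in N, time in s.
With the tool pointing down it reaches from about 0.425 to 0.925 m from the base axis. Payload 6.8 kg.
Tool frame: the origin (TCP) lies on the front face of the gripper's body, between the roots of the fingers; the fingertips stand 73 mm ahead of it and the grasp point (between the pads) lies 54 mm ahead of it (env.nose_length is the distance from the TCP to the fingertips, in m); z points along the fingers, y is the line along which they close (so a half turn about z gives the same grasp; the last joint's range is limited). The gripper opens to 85 mm and grips with 20 to 120 N. Pads are 22 mm wide; open, the fingers measure 114 mm over their backs; the gripper's body (76 mm by 85 mm) begins 54 mm behind the grasp point. The pads swing forward as they close: fully open they stand 13 mm farther back than shut.
Start: joints at [-1.343, 0.477, 0.022, 1.555, -0.011, 1.109, -0.083], TCP at [0.222, 0.637, 0.304] pointing down, gripper open.
Joint ranges: [-2.96, 2.96], [-0.34, 2.1], [-1.41, 1.46], [0.24, 2.44], [-1.37, 4.51], [0.17, 1.92], [-2.96, 2.96]. Speed limits (rad/s): [2.39, 2.39, 3.14, 3.14, 3.14, 3.14, 3.14].

INTERFACE

Orientations are given as a unit quaternion [w, x, y, z].
In Python, from cell import env, kin, camera, calibration, job gives the robot as it stands. The module is installed in compiled form; this text tells all that it offers. Calls block until the motion is done:
- env.reach(position, orientation): joint-space move of the TCP to a pose.
- env.movel(position, velocity=0.15, rot=None, stop_force=None): straight line of the TCP; rot=None keeps the orientation; velocity is the mean speed in m/s. With stop_force (N) it stops when the force on the tool has changed by that much, and returns True; else False.
- env.goto_joints(angles): joint-space move.
- env.grip(opening, f_grip=None): finger opening in m; f_grip is the grip in N (None keeps the last); returns when the fingers have stopped.
- env.dwell(seconds).
- kin.inverse_kinematics(position, orientation): joint angles nearest the present ones, or None.
- env.get_state(): the state.
- camera(name): name is "scene" or "side" or "wrist"; returns (picture, depth): 480x640x3 uint8, blue, green, red; 480x640 float32, m along the optical axis (not along the pixel's ray), 0 where there is no reading.
- calibration(name): a dict with "fx", "fy", "cx", "cy" (pixels), "rvec" (rotation vector, rad) and "tvec" (3), from world to camera coordinates, as OpenCV has them. Camera axes: x right, y down, z forward; pixel columns grow to the right and rows downward; lengths in m; the calibration is good to about 2 mm. A picture is of the moment at which its call begins: read the wrist's pose just before it. calibration takes no time and is no camera call; for the wrist camera it gives the pose at the moment of the call.
A pose or a line that the arm cannot do raises env.PlanningError and nothing moves.
- job.job_done(): hands the job in; it is judged then, once.
The state is a dict: "time": time; "qpos": joint angles; "joint_velocities": joint speeds; "joint_torque": joint torques, N m; "tcp_pos": TCP position; "orientation": TCP orientation; "force": force on the tool from outside, world axes, zero at the start; "torque": the same for the moment, N m; "opening": finger opening in m; "gripper_force": force on a finger pad.
Only numpy, scipy, OpenCV 4.12 (cv2) and the standard library are available. Lean on these libraries where they do the work, as an engineer would, in place of code of your own. Each camera call takes 0.05 s, during which the arm holds its last target. There are 200 camera calls.

TASK

Move the four capped tubes from the grey rack with the coloured wells into the white rack, one to a well, in reverse order counted from the black knobs: the tube that starts next to the grey rack's knob goes into the white well farthest from the white rack's knob, the second goes into the second farthest, and so on, so that the last goes next to the knob. Keep the tubes upright all the time and leave each one standing straight on the floor of its well, let go and at rest.

Things in the scene. Friction and masses are not known exactly. Their poses are not given: they have to be found in the camera images.
- tube_red: Closed 50 ml screw-cap tube with a red cap, loose, 117 mm tall, round, about 35 mm across all the way up (clear barrel 34 mm, ribbed cap 36 mm, cap in the top 22 mm), flat base, about 60 g. Origin at the centre of its underside, z up along the tube. At the start it stands upright in the red well.
- tube_yellow: Closed 50 ml screw-cap tube with a yellow cap, loose, 117 mm tall, round, about 35 mm across all the way up (clear barrel 34 mm, ribbed cap 36 mm, cap in the top 22 mm), flat base, about 60 g. Origin at the centre of its underside, z up along the tube. At the start it stands upright in the yellow well.
- tube_green: Closed 50 ml screw-cap tube with a green cap, loose, 117 mm tall, round, about 35 mm across all the way up (clear barrel 34 mm, ribbed cap 36 mm, cap in the top 22 mm), flat base, about 60 g. Origin at the centre of its underside, z up along the tube. At the start it stands upright in the green well.
- tube_blue: Closed 50 ml screw-cap tube with a blue cap, loose, 117 mm tall, round, about 35 mm across all the way up (clear barrel 34 mm, ribbed cap 36 mm, cap in the top 22 mm), flat base, about 60 g. Origin at the centre of its underside, z up along the tube. At the start it stands upright in the blue well.
- well_red: Red open square well, 58 x 58 mm outside, 50 x 50 mm inside, 40 mm high, 4 mm floor, fixed in the grey rack; the four wells sit in a row in the grey rack, in an order that changes from start to start. It marks where the red-capped tube started. Origin at the centre of its underside (the tube's underside starts 4 mm higher), axes as the grey rack's.
- well_yellow: Yellow open square well, 58 x 58 mm outside, 50 x 50 mm inside, 40 mm high, 4 mm floor, fixed in the grey rack; the four wells sit in a row in the grey rack, in an order that changes from start to start. It marks where the yellow-capped tube started. Origin at the centre of its underside (the tube's underside starts 4 mm higher), axes as the grey rack's.
- well_green: Green open square well, 58 x 58 mm outside, 50 x 50 mm inside, 40 mm high, 4 mm floor, fixed in the grey rack; the four wells sit in a row in the grey rack, in an order that changes from start to start. It marks where the green-capped tube started. Origin at the centre of its underside (the tube's underside starts 4 mm higher), axes as the grey rack's.
- well_blue: Blue open square well, 58 x 58 mm outside, 50 x 50 mm inside, 40 mm high, 4 mm floor, fixed in the grey rack; the four wells sit in a row in the grey rack, in an order that changes from start to start. It marks where the blue-capped tube started. Origin at the centre of its underside (the tube's underside starts 4 mm higher), axes as the grey rack's.
- grey_rack: Fixed grey carrier, 74 x 252 mm, a 5 mm base plate with 16 mm rims that holds the four coloured wells in a row along its y axis, well centres at y = +90, +30, -30 and -90 mm, undersides of the wells 5 mm above its origin (well rims 45 mm above the table). A black knob (30 mm across, top at 46 mm) stands on a tab beyond its +y end, at y = +139 mm. Origin at the centre of its underside on the table, z up.
- white_rack: Fixed white rack, 74 x 252 x 45 mm, with four empty square wells 50 x 50 mm in a row along its y axis, centres at x = 0 and y = +90, +30, -30 and -90 mm; well floors 9 mm above the table, rims at 45 mm. A black knob (30 mm across, top at 46 mm) stands on a tab beyond its +y end, at y = +139 mm. Origin at the centre of its underside on the table, z up.

How it is judged:
At the end, for the whole second after the job is handed in: Each tube stands in the white well that mirrors its starting place counted from the knobs (1 to 4, 2 to 3, 3 to 2, 4 to 1), base within 12 mm of the well's centre along each rack axis and under 5 mm above its floor, tilted under 0.15 rad, at rest and released (((y of well_red in the frame of grey_rack between 0.08 and 0.1 m and y of tube_red in the frame of white_rack between -0.102 and -0.078 m) or (y of well_red in the frame of grey_rack between 0.02 and 0.04 m and y of tube_red in the frame of white_rack between -0.042 and -0.018 m) or (y of well_red in the frame of grey_rack between -0.04 and -0.02 m and y of tube_red in the frame of white_rack between 0.018 and 0.042 m) or (y of well_red in the frame of grey_rack between -0.1 and -0.08 m and y of tube_red in the frame of white_rack between 0.078 and 0.102 m)) and x of tube_red in the frame of white_rack between -0.012 and 0.012 m and z of each of tube_red, tube_yellow, tube_green, tube_blue in the frame of white_rack below 0.014 m and angle between each of tube_red, tube_yellow, tube_green, tube_blue's own z axis and vertical below 0.15 rad and linear speed of each of tube_red, tube_yellow, tube_green, tube_blue below 0.02 m/s and angular speed of each of tube_red, tube_yellow, tube_green, tube_blue below 0.2 rad/s and ((y of well_yellow in the frame of grey_rack between 0.08 and 0.1 m and y of tube_yellow in the frame of white_rack between -0.102 and -0.078 m) or (y of well_yellow in the frame of grey_rack between 0.02 and 0.04 m and y of tube_yellow in the frame of white_rack between -0.042 and -0.018 m) or (y of well_yellow in the frame of grey_rack between -0.04 and -0.02 m and y of tube_yellow in the frame of white_rack between 0.018 and 0.042 m) or (y of well_yellow in the frame of grey_rack between -0.1 and -0.08 m and y of tube_yellow in the frame of white_rack between 0.078 and 0.102 m)) and x of tube_yellow in the frame of white_rack between -0.012 and 0.012 m and ((y of well_green in the frame of grey_rack between 0.08 and 0.1 m and y of tube_green in the frame of white_rack between -0.102 and -0.078 m) or (y of well_green in the frame of grey_rack between 0.02 and 0.04 m and y of tube_green in the frame of white_rack between -0.042 and -0.018 m) or (y of well_green in the frame of grey_rack between -0.04 and -0.02 m and y of tube_green in the frame of white_rack between 0.018 and 0.042 m) or (y of well_green in the frame of grey_rack between -0.1 and -0.08 m and y of tube_green in the frame of white_rack between 0.078 and 0.102 m)) and x of tube_green in the frame of white_rack between -0.012 and 0.012 m and ((y of well_blue in the frame of grey_rack between 0.08 and 0.1 m and y of tube_blue in the frame of white_rack between -0.102 and -0.078 m) or (y of well_blue in the frame of grey_rack between 0.02 and 0.04 m and y of tube_blue in the frame of white_rack between -0.042 and -0.018 m) or (y of well_blue in the frame of grey_rack between -0.04 and -0.02 m and y of tube_blue in the frame of white_rack between 0.018 and 0.042 m) or (y of well_blue in the frame of grey_rack between -0.1 and -0.08 m and y of tube_blue in the frame of white_rack between 0.078 and 0.102 m)) and x of tube_blue in the frame of white_rack between -0.012 and 0.012 m); the robot touches nothing.
It fails at once if a tube is tipped more than about 40 degrees (angle between any of tube_red, tube_yellow, tube_green, tube_blue's own z axis and vertical above 0.7 rad).
It also fails if it takes over 101 s, if anything falls off the work surface, if the arm or the gripper's body presses on something with over 40 N, if the wrist force passes 120 N, or if a joint passes its speed limit or range.

## Working session

There is one attempt and no reset: what is moved stays moved. The work goes in short steps, each a Python script; the robot and the scene stay as the last script left them, time stands still between calls to the robot, and variables do not carry over. Pictures are saved under pics/ and viewed, at most 14 in all, crops included, and the job is handed in when it is done.

```bash
mkdir -p pics; python3 - <<'E'
from cell import env,camera,calibration
import cv2,numpy as np
for n in("scene","side"):
    p,d=camera(n);cv2.imwrite(f"pics/{n}0.png",p);np.save(f"{n}0.npy",d);c=calibration(n);print(n,c)
s=env.get_state();print(s["time"],s["tcp_pos"],s["orientation"],env.nose_length)
E
```

```text
scene {'fx': 579.4089201304525, 'fy': 579.4089201304525, 'cx': 329.5842465506218, 'cy': 241.20651102392307, 'rvec': array([ 2.41193602, -0.63639418,  0.20607975]), 'tvec': array([-0.47075766,  0.21257347,  0.96875423])}
side {'fx': 522.6893195252262, 'fy': 522.6893195252262, 'cx': 314.03669588608443, 'cy': 237.59056378875192, 'rvec': array([ 1.97338298, -0.5802384 ,  0.3912093 ]), 'tvec': array([-0.46629196,  0.13842574,  0.75879005])}
0.1 [0.22228432 0.636907   0.30302742] [-8.39107657e-05  1.67108397e-01  9.85938178e-01 -8.27749957e-04] 0.0726
```

View pics/scene0.png

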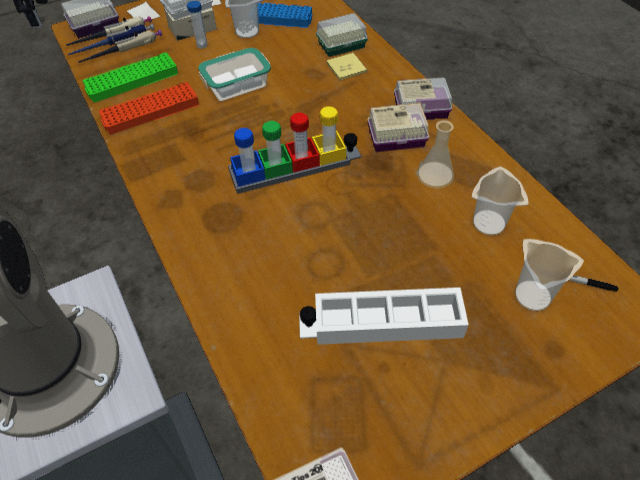

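View pics/side0.png

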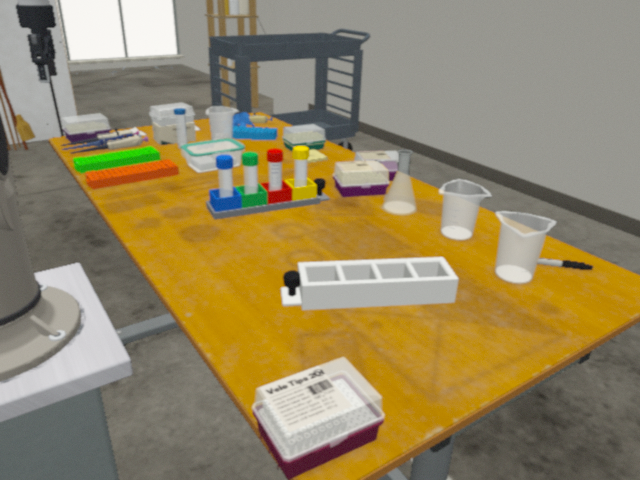

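The scene view shows the grey rack at about (295,160). Counting from its knob at (350,145), the order is yellow (329,115), red (299,122), green (272,130), blue (244,137). The white rack's knob is at its left end, at (308,316), and its wells run right to (443,305). Next I measure these positions from cap rays and the rack's top face.

```bash
cat > h.py <<'E'
from cell import env,kin,camera,calibration,job
import cv2,numpy as np
def cloud(d,c):
    R=cv2.Rodrigues(np.array(c["rvec"]))[0];v,u=np.mgrid[:480,:640]
    P=np.stack([(u-c["cx"])/c["fx"]*d,(v-c["cy"])/c["fy"]*d,d],-1)
    return (P-np.array(c["tvec"]))@R
def masks(img):
    h=cv2.cvtColor(img,cv2.COLOR_BGR2HSV);H,S,V=[h[...,i].astype(int) for i in range(3)]
    k=(S>130)&(V>70)
    return dict(yellow=k&(H>24)&(H<35),red=k&((H<5)|(H>174))&(S>190),green=k&(H>50)&(H<85),blue=k&(H>100)&(H<125)),(S<50)&(V>150),V<50
E
python3 - <<'E'
from h import *
for n in("scene","side"):
    img=cv2.imread(f"pics/{n}0.png");W=cloud(np.load(n+"0.npy"),calibration(n))
    m,wh,dk=masks(img);z=W[...,2]
    box=np.zeros((480,640),bool);box[90:210,200:365]=1
    for k in m:
        t=W[m[k]&box&(z>.121)&(z<.135)];b=W[m[k]&box&(z>.04)&(z<.05)]
        f=lambda q:((q[:,:2].min(0)+q[:,:2].max(0))/2).round(4) if len(q) else None
        print(n,k,len(t),f(t),np.ptp(t,axis=0).round(3) if len(t) else 0,t[:,2].mean() if len(t) else 0,"rim",len(b),f(b))
    b2=np.zeros_like(box);b2[250:350,280:475]=1
    q=W[b2&wh&(abs(z-.045)<.004)];print("white",len(q),q[:,2].mean(),cv2.minAreaRect(q[:,:2].astype(np.float32)))
    for nm,b in(("wk",b2),("gk",box)):
        q=W[b&dk&(abs(z-.046)<.006)];print(nm,len(q),q.mean(0).round(4))
E
```

```text
scene yellow 175 [0.6511 0.2013] [0.038 0.037 0.01 ] 0.1280516599018974 rim 117 [0.6518 0.2023]
scene red 209 [0.5913 0.2141] [0.035 0.038 0.012] 0.1275240260859697 rim 184 [0.5921 0.2117]
scene green 208 [0.5319 0.2189] [0.035 0.038 0.012] 0.12782216228395543 rim 149 [0.5339 0.2219]
scene blue 218 [0.4756 0.2279] [0.036 0.041 0.011] 0.12774852490618913 rim 198 [0.4747 0.233 ]
white 2528 0.04582886316526418 ((0.541145384311676, -0.20745515823364258), (0.07699701189994812, 0.25215965509414673), 63.01866149902344)
wk 207 [ 0.4152 -0.1476  0.0463]
gk 111 [0.6981 0.1901 0.046 ]
side yellow 99 [0.6087 0.2012] [0.121 0.04  0.007] 0.12585495361846946 rim 124 [0.6278 0.207 ]
side red 68 [0.5898 0.2082] [0.027 0.026 0.007] 0.1254575243903421 rim 60 [0.5928 0.2101]
side green 88 [0.5308 0.2165] [0.031 0.034 0.007] 0.1258263736211438 rim 97 [0.5336 0.2194]
side blue 95 [0.4756 0.2248] [0.031 0.035 0.007] 0.1257741781241322 rim 110 [0.4758 0.2285]
white 2160 0.044280310545239086 ((0.5428446531295776, -0.20871290564537048), (0.08060401678085327, 0.2536730468273163), 63.22868347167969)
wk 111 [ 0.4147 -0.1522  0.0445]
gk 29 [0.6966 0.1849 0.0439]
```

Spacing (59 mm), heights (126/45 mm) and knob distance (139 mm) all agree with the given sizes. Next is a wrist-camera look above each rack.

```bash
cat >> h.py <<'E'
from scipy.spatial.transform import Rotation
def quat(a):
    M=np.array([[-np.sin(a),np.cos(a),0],[np.cos(a),np.sin(a),0],[0,0,-1]]).T
    q=Rotation.from_matrix(M).as_quat();return [q[3],q[0],q[1],q[2]]
def look(name):
    c=calibration("wrist");p,d=camera("wrist");cv2.imwrite(f"pics/{name}.png",p);return p,cloud(d,c)
def f(q): return ((q[:,:2].min(0)+q[:,:2].max(0))/2).round(4)
E
python3 - <<'E'
from h import *
env.reach([.542,-.208,.36],quat(np.radians(63)));p,W=look("w1");m,wh,dk=masks(p);z=W[...,2]
q=W[wh&(abs(z-.045)<.005)&(np.hypot(W[...,0]-.542,W[...,1]+.208)<.16)];print(len(q),np.median(q[:,2]),cv2.minAreaRect(q[:,:2].astype(np.float32)) if len(q) else 0)
q=W[dk&(abs(z-.046)<.006)];print("k",len(q),q.mean(0) if len(q) else 0)
env.reach([.563,.215,.40],quat(np.radians(81)));p,W=look("w2");m,wh,dk=masks(p);z=W[...,2]
for k in m:
    t=W[m[k]&(z>.12)&(z<.135)];b=W[m[k]&(z>.04)&(z<.05)]
    print(k,*[(len(x),f(x),np.ptp(x,axis=0).round(3),np.median(x[:,2])) for x in(t,b) if len(x)])
print(env.get_state()["time"],env.get_state()["tcp_pos"])
E
```

```text
7577 0.0453365362480925 ((0.5329622626304626, -0.20398668944835663), (0.07415925711393356, 0.2740058898925781), 63.33388900756836)
k 668 [ 0.41804158 -0.14588111  0.04618842]
yellow (856, array([0.6091, 0.2044]), array([0.124, 0.04 , 0.01 ]), np.float64(0.1276965494628939)) (277, array([0.6266, 0.2068]), array([0.117, 0.074, 0.009]), np.float64(0.045294244858785505))
red (944, array([0.5918, 0.2146]), array([0.035, 0.037, 0.01 ]), np.float64(0.12767131265253467)) (379, array([0.5937, 0.2124]), array([0.065, 0.064, 0.008]), np.float64(0.04531311085640372))
green (1098, array([0.5331, 0.2196]), array([0.035, 0.036, 0.01 ]), np.float64(0.12774791061137375)) (539, array([0.5347, 0.2228]), array([0.064, 0.064, 0.008]), np.float64(0.04526100268008043))
blue (1297, array([0.4772, 0.2284]), array([0.037, 0.037, 0.008]), np.float64(0.12770860525457925)) (756, array([0.4757, 0.2325]), array([0.065, 0.065, 0.008]), np.float64(0.04526233505130495))
4.9333 [0.56342461 0.21297075 0.40015465]
```

```bash
python3 -c "
import cv2,numpy as np
cv2.imwrite('pics/w12.png',cv2.resize(np.hstack([cv2.imread('pics/w1.png'),cv2.imread('pics/w2.png')]),(800,300)))"
```

```text
(no output)
```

View pics/w12.png

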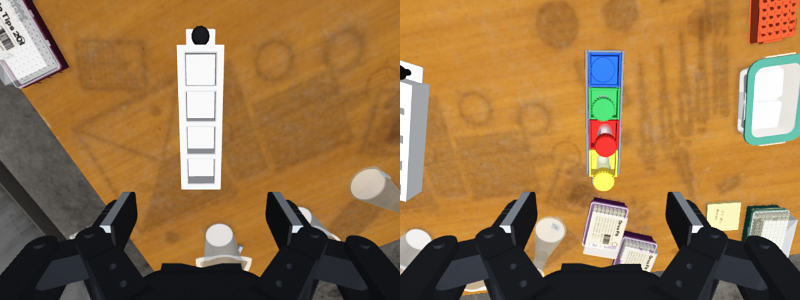

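The left image shows the white rack's wells with its knob at the top (200,35). The right image shows the caps blue (603,70), green (603,105), red (605,145), yellow (603,180). The wrist and scene estimates agree to about 2 mm. I'll move yellow first and check the result.

```bash
cat >> h.py <<'E'
C=np.array([.5423,-.2083]);aw=np.radians(-26.8);D=np.array([np.cos(aw),np.sin(aw)])  # D: away from white knob
QG,QW=quat(np.radians(80.1)),quat(np.radians(63.2))
TUBE=dict(yellow=(.6515,.2015),red=(.5917,.2142),green=(.5331,.2196),blue=(.4772,.2284))
OFF=dict(yellow=.09,red=.03,green=-.03,blue=-.09)
def move(k,zt=.30):
    x,y=TUBE[k];w=C+OFF[k]*D
    env.reach([x,y,.24],QG);env.grip(.075)
    hit=env.movel([x,y,.141],.15,stop_force=10);s=env.get_state()
    print(k,"down",hit,s["tcp_pos"].round(4))
    env.grip(0,30);s=env.get_state();print("grip",round(s["opening"],4),s["gripper_force"])
    if not .03<s["opening"]<.04: env.grip(.075);raise SystemExit("bad grip")
    env.movel([x,y,zt],.2)
    env.movel([*w,zt],.3,rot=QW)
    env.movel([*w,.19],.2)
    hit=env.movel([*w,.1385],.06,stop_force=5);s=env.get_state()
    print("placed",hit,s["tcp_pos"].round(4),s["force"].round(1),round(s["opening"],4))
    if s["tcp_pos"][2]>.149: raise SystemExit("stopped high")
    env.grip(.075);env.movel([*w,.24],.2);print("t",env.get_state()["time"])
E
python3 - <<'E'
from h import *
move("yellow")
p,d=camera("scene");cv2.imwrite("pics/s1.png",p);W=cloud(d,calibration("scene"))
m=masks(p)[0]["yellow"]&(W[...,2]>.12)&(W[...,2]<.2)&(W[...,1]<0);t=W[m];print(len(t),f(t),np.ptp(t,axis=0),C+.09*D)
E
```

```text
yellow down False [0.6522 0.2014 0.1419]
grip 0.0331 29.61517184972763
placed True [ 0.6222 -0.2483  0.1414] [ 0.4 -0.2  3. ] 0.0336
t 12.3833
285 [ 0.6147 -0.2608] [0.04420121 0.05888833 0.07796543] [ 0.62263272 -0.24887898]
```

View pics/s1.png

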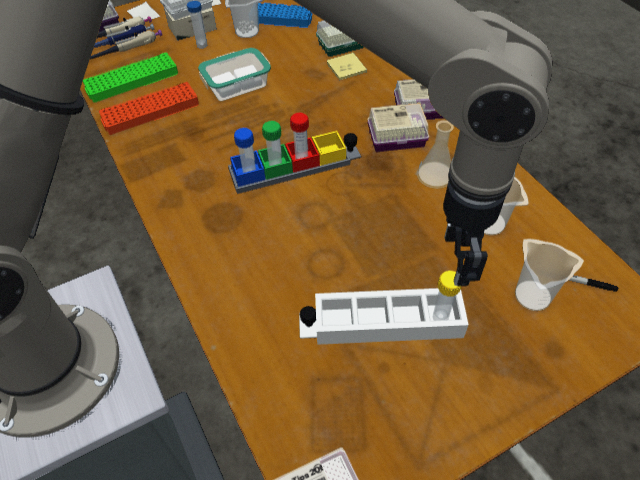

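The yellow tube stands in the farthest white well, with its cap at (450,283), straight and released. I'll move the other three now.

```bash
python3 - <<'E'
from h import *
for k in("red","green","blue"): move(k)
env.reach([.55,.0,.38],QW)
for n in("scene","side"):
    p,d=camera(n);cv2.imwrite(f"pics/{n}2.png",p);W=cloud(d,calibration(n));m=masks(p)[0]
    for k in m:
        t=W[m[k]&(abs(W[...,2]-.127)<.006)&(W[...,1]<-.1)]
        if len(t):
            r=np.array(f(t))-C; print(n,k,len(t),"along",(r@D).round(4),"across",(r@[-D[1],D[0]]).round(4),np.median(t[:,2]).round(4),np.ptp(t,axis=0).round(3))
print(env.get_state()["time"])
cv2.imwrite("pics/fin.png",np.hstack([cv2.resize(cv2.imread("pics/scene2.png")[200:400,270:500],(400,348)),cv2.resize(cv2.imread("pics/side2.png")[150:350,260:490],(400,348))]))
E
```

```text
red down False [0.5923 0.2141 0.1418]
grip 0.0332 29.619739651679993
placed True [ 0.5688 -0.2214  0.1413] [-0.1  1.   4.2] 0.0328
t 20.7333
green down False [0.5337 0.2195 0.1417]
grip 0.0332 29.53038364648819
placed True [ 0.5152 -0.1944  0.1413] [0.7 0.4 2.8] 0.0335
t 28.8833
blue down False [0.4778 0.2283 0.1416]
grip 0.0332 29.433739185333252
placed True [ 0.4615 -0.1676  0.1414] [0.5 0.  3.6] 0.0335
t 36.9167
scene yellow 358 along 0.0886 across -0.0013 0.1282 [0.036 0.035 0.011]
scene red 375 along 0.0283 across -0.0008 0.1283 [0.037 0.038 0.011]
scene green 375 along -0.0324 across -0.0002 0.1282 [0.036 0.037 0.011]
scene blue 376 along -0.0927 across -0.0012 0.1281 [0.035 0.036 0.011]
side yellow 237 along 0.0519 across -0.0057 0.1268 [0.112 0.063 0.008]
side red 189 along 0.0294 across -0.0041 0.1267 [0.03  0.031 0.008]
side green 227 along -0.0305 across -0.0023 0.1268 [0.033 0.035 0.008]
side blue 221 along -0.0912 across -0.0034 0.1268 [0.032 0.033 0.007]
37.95
```

View pics/fin.png

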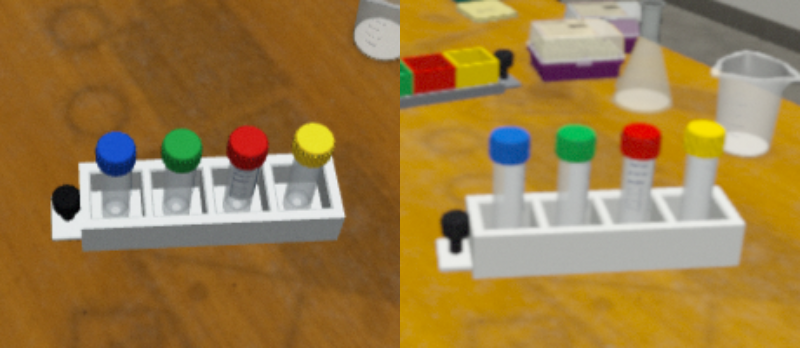

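Both views show all four tubes upright in order from the knob: blue (115,150), green (181,150), red (247,147), yellow (313,143). They sit within about 4 mm of the well centres at the correct height.

```bash
python3 -c "
from cell import env,job
env.dwell(.5);print(job.job_done())"
```

```text
the job is handed in; nothing more can be done
None
```

All four tubes stand upright and released in the white rack in reverse order (blue, green, red, yellow from the knob), and the job was handed in at about 38.5 s; no verdict came back.

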